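# Snap the lid of a packed parts box shut

### The job

The lid lies on the packed grey box but its rim is still standing up all the way round: press each of the six rim sections down with the fingertips until every one has clicked shut, flush with the corners. Leave the box standing where it is, without lifting it or shoving it along the bench, do not disturb the things around it, and take the hand clear at the end.

Things in the scene. Friction and masses are not known exactly. Their poses are not given: they have to be found in the camera images.
- parts_box: the packed storage box: loose, about 2.4 kg, grey, 150 x 210 x 80 mm high, with a green snap-fit lid 156 x 216 mm (rim sections light green). Origin: centre of the underside, on the table; z up, y along the long side. The lid's rim, 24 mm wide, has six separate pressable sections (two on each long side, one on each short side) between four fixed 26 mm square corner pieces, tops 86 mm above the table.
- lid_centre (a point): centre of the lid's panel, which is recessed inside the rim, its top 78 mm above the table; axes as the box's. A rim section that is shut is flush with the corner pieces (86 mm); one that is not stands 7 mm proud of them (93 mm) and shows an orange band under its outer edge.
- section_1_top (a point): centre of the top face of rim section 1: long side on the box's own -x side, +y half; 79 mm long (box y) x 24 mm; at (-66, 41) mm in the box's frame, 93 mm above the table when proud, 86 mm when shut. It moves with the section.
- section_1 (a joint): how far rim section 1 has been pressed straight down, m: 0 = proud, 0.007 = shut. It is a snap: it resists with about 12 N at first, less as it goes down, springs back up if let go before 0.0045 and snaps shut by itself beyond that, then stays.
- section_2_top (a point): centre of the top face of rim section 2: long side on the -x side, -y half; 79 mm long (box y) x 24 mm; at (-66, -41) mm in the box's frame, 93 mm above the table when proud, 86 mm when shut. It moves with the section.
- section_2 (a joint): how far rim section 2 has been pressed straight down, m: 0 = proud, 0.007 = shut. It is a snap: it resists with about 12 N at first, less as it goes down, springs back up if let go before 0.0045 and snaps shut by itself beyond that, then stays.
- section_3_top (a point): centre of the top face of rim section 3: short side at the -y end; 100 mm long (box x) x 24 mm; at (0, -96) mm in the box's frame, 93 mm above the table when proud, 86 mm when shut. It moves with the section.
- section_3 (a joint): how far rim section 3 has been pressed straight down, m: 0 = proud, 0.007 = shut. It is a snap: it resists with about 12 N at first, less as it goes down, springs back up if let go before 0.0045 and snaps shut by itself beyond that, then stays.
- section_4_top (a point): centre of the top face of rim section 4: long side on the +x side, -y half; 79 mm long (box y) x 24 mm; at (66, -41) mm in the box's frame, 93 mm above the table when proud, 86 mm when shut. It moves with the section.
- section_4 (a joint): how far rim section 4 has been pressed straight down, m: 0 = proud, 0.007 = shut. It is a snap: it resists with about 12 N at first, less as it goes down, springs back up if let go before 0.0045 and snaps shut by itself beyond that, then stays.
- section_5_top (a point): centre of the top face of rim section 5: long side on the +x side, +y half; 79 mm long (box y) x 24 mm; at (66, 41) mm in the box's frame, 93 mm above the table when proud, 86 mm when shut. It moves with the section.
- section_5 (a joint): how far rim section 5 has been pressed straight down, m: 0 = proud, 0.007 = shut. It is a snap: it resists with about 12 N at first, less as it goes down, springs back up if let go before 0.0045 and snaps shut by itself beyond that, then stays.
- section_6_top (a point): centre of the top face of rim section 6: short side at the +y end; 100 mm long (box x) x 24 mm; at (0, 96) mm in the box's frame, 93 mm above the table when proud, 86 mm when shut. It moves with the section.
- section_6 (a joint): how far rim section 6 has been pressed straight down, m: 0 = proud, 0.007 = shut. It is a snap: it resists with about 12 N at first, less as it goes down, springs back up if let go before 0.0045 and snaps shut by itself beyond that, then stays.
- dispenser: bystander: blue desk tape dispenser with a tape roll, 66 x 135 x 92 mm, loose; origin: centre of the underside, y along its length
- jar: bystander: amber jar with a black cap, 64 mm across, 95 mm high, loose; origin: centre of the underside
- tape_roll: bystander: roll of brown tape lying flat, 86 mm across, 48 mm high, loose; origin: centre of the underside
- safety_knife: bystander: yellow safety cutter lying flat, 145 x 24 x 16 mm, loose; origin: centre of the underside, x along its length

How it is judged (in metres and radians):
At the end, for the whole second after the job is handed in: All six rim sections are shut (pressed more than 5.5 of their 7 mm); the box stands level and at rest within 30 mm of where it was, and each bystander is within 30 mm of where it was (value of joint each of section_1, section_2, section_3, section_4, section_5, section_6 above 0.0055 m and distance of each of parts_box, dispenser, jar, tape_roll, safety_knife from where it was at the start of the episode below 0.03 m and angle between parts_box's own z axis and vertical below 0.05 rad and linear speed of parts_box below 0.02 m/s); the robot touches nothing.
It fails at once if the box is lifted (more than 10 mm) or tipped (more than 0.15 rad) (height (world z) of parts_box above 0.01 m or angle between parts_box's own z axis and vertical above 0.15 rad).
It fails at once if the box is shoved more than 30 mm (distance of parts_box from where it was at the start of the episode above 0.03 m).
It fails at once if a bystander is moved more than 30 mm, lifted or knocked over (distance of any of dispenser, jar, tape_roll, safety_knife from where it was at the start of the episode above 0.03 m or height (world z) of any of dispenser, jar, tape_roll, safety_knife above 0.015 m or angle between any of dispenser, jar, tape_roll, safety_knife's own z axis and vertical above 0.35 rad).
It also fails if it takes over 51 s, if anything falls off the work surface, if the arm or the gripper's body presses on something with over 40 N, if the wrist force passes 120 N, or if a joint passes its speed limit or range.

### The arm

A 6-joint arm with a two-finger parallel gripper is mounted at the origin on the work surface. World frame = base frame: x ahead of the robot, y to its left, z up, the work surface at z = 0. Lengths are in mm, angles in degrees, forces in N, time in s.
With the tool pointing down it reaches from about 300 to 850 mm from the base axis. Payload 4.2 kg.
Tool frame: the origin (TCP) lies at the very end of the fingers, on their centre line; the grasp point (between the pads) lies 19 mm behind it; z points along the fingers, y is the direction in which the jaws open and shut (so a half turn about z gives the same grasp; the last joint's range is limited). The gripper opens to 91 mm and grips with 3 to 60 N. Pads are 32 mm wide; open, the fingers measure 118 mm over their backs; the gripper's body (76 mm by 178 mm) begins 60 mm behind the grasp point.
Start: joints at [63.14, 18.312, 89.639, -0, 72.044, -1.146], TCP at [249.488, 518.072, 213.976] pointing down, gripper open.
Joint ranges: [-177.97, 177.97], [-48.28, 115.42], [12.27, 149.76], [-77.06, 257.06], [2.81, 150.46], [-146.56, 146.56]. Speed limits (degrees/s): [147.25, 147.25, 180, 180, 180, 180].

### API

Orientations are given as [roll, pitch, yaw] about the fixed x, y, z axes, in that order (R = Rz(yaw) Ry(pitch) Rx(roll)).
In Python, from workcell import * gives the robot as it stands. The module is installed in compiled form; this text tells all that it offers.
- The arm moves only by the tool servo_tool, never from a script. Its argument "plan" is a list that holds one entry, the list of rows, each a list of 7 numbers: the shift along the tool's x, y, z in mm, then the turn, a rotation vector about the tool's x, y, z in rad, then the opening, from 0 (shut) to 1 (fully open). A call has 1 to 20 rows; each row is the pose to reach, as a shift and turn from the pose commanded when the call began, along the tool's axes at that moment; what a row does not reach only later rows make up. A row lasts 1/10 s, in which the tool goes at most 50 mm and 8.59 degrees, less where a joint would pass 70% of its speed; a pose out of reach is approached as far as the arm can. A call with a gripper value outside its range is refused whole. The fingers move at their own pace and stop on an object; "squeeze" is the grip in N (left out, the last holds). Time passes only in rows, so rows that repeat a pose let the fingers close. It gives the time, the measured TCP pose, the force and the opening at its end, in the units of the state.
- state(): the state, without advancing time (a new reading comes with each control period).
- grab_frame(name): name is "side" or "top"; returns a dict with "color" (384x512x3 uint8, red, green, blue), "range_z" (384x512 float32, mm along the optical axis (not along the pixel's ray), 0 where there is no reading), "fx", "fy", "cx", "cy" (pixels), "rvec" (rotation vector, rad) and "tvec" (3), from world to camera coordinates, as OpenCV has them. Camera axes: x right, y down, z forward; pixel columns grow to the right and rows downward; lengths in mm; the calibration is good to about 2 mm. A picture is of the moment at which its call begins.
- job_done(): hands the job in, once; it reports no verdict.
The state is a dict: "time_s": time; "qpos": joint angles; "qvel": joint speeds; "effort": joint torques, N m; "ee_pos": TCP position; "ee_rot": TCP orientation; "force": force on the tool from outside, world axes, zero at the start; "torque": the same for the moment, N m; "gripper_width": finger opening in mm.
Only numpy, scipy, OpenCV 4.12 (cv2) and the standard library are available. Lean on these libraries where they do the work, as an engineer would, in place of code of your own. Each camera call takes 0.05 s, during which the arm holds its last target.

## Working session

There is one attempt and no reset: what is moved stays moved. The work goes in short steps, Python scripts to look and compute and a tool call to move; the robot and the scene stay as the last step left them, time stands still between calls to the robot, and variables do not carry over. Pictures are saved under pics/ and viewed, and the job is handed in when it is done.

Besides the shell and the picture viewer there is one more tool, called after "Request:" as name(argument=value, ...), one argument or row to a line, values as JSON. servo_tool: Moves the arm, as the interface text tells. Its arguments: {"type":"object","properties":{"plan":{"type":"array"},"squeeze":{"type":"number"}},"required":["plan"]}

```bash
mkdir -p pics; python3 - <<'E'
from workcell import *
import cv2,numpy as np
print(state())
for n in("side","top"):
    f=grab_frame(n); np.savez(n+".npz",**f); cv2.imwrite(f"pics/{n}0.png",f["color"][:,:,::-1])
    R=cv2.Rodrigues(np.array(f["rvec"]))[0]; print(n,f["fx"],f["cx"],f["cy"],-R.T@np.array(f["tvec"]).ravel(),R[2])
E
```

```text
{'time_s': 0.0, 'qpos': array([ 6.31410259e+01,  1.83531270e+01,  8.97058914e+01, -2.53283989e-03,
        7.20452173e+01, -1.14714473e+00]), 'qvel': array([ 0.09463876,  0.0219255 ,  0.00402408,  0.12772817, -0.03973205,
        0.03012793]), 'effort': array([-2.13490152e-03, -4.12472141e+01, -2.31973833e+01,  7.24557554e-02,
        4.58191254e-02, -1.75008190e-04]), 'ee_pos': array([249.25431406, 517.60294345, 213.10888876]), 'ee_rot': array([-1.79895737e+02,  3.20774692e-04,  1.54288954e+02]), 'force': array([ 0.70331071, -1.23057127,  1.51647367]), 'torque': array([0.0188083 , 0.03535467, 0.02632619]), 'gripper_width': 91.2121073582529}
side 400.36863841013775 258.39301050346603 195.50194254436568 [ 423.84439265 -539.32462964  478.1882285 ] [ 0.19975531  0.82152901 -0.53402987]
top 487.3934503362186 251.49354626468235 191.71738129762107 [ 475.49123487   47.31984154 1201.74573009] [ 0.08618277 -0.00707574 -0.99625422]
```

View pics/side0.png

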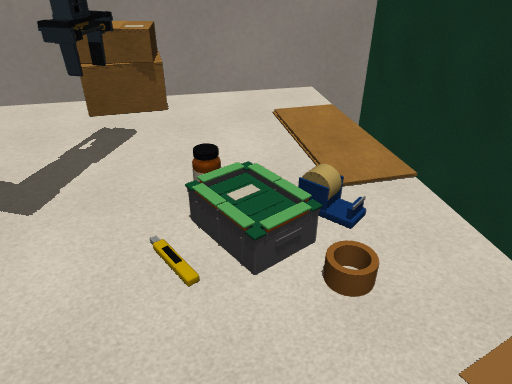

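View pics/top0.png

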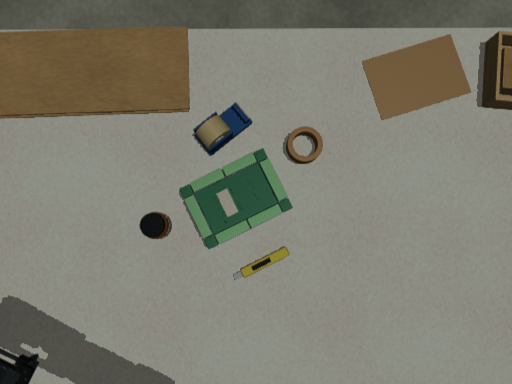

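```bash
cat > h.py <<'E'
import cv2,numpy as np
def ray(f,uv,z):
    R=cv2.Rodrigues(np.array(f["rvec"]))[0]; t=np.array(f["tvec"]).ravel(); C=-R.T@t
    d=np.array([(uv[0]-f["cx"])/f["fx"],(uv[1]-f["cy"])/f["fy"],1])@R
    return C+d*(z-C[2])/d[2]
def pts(f,m):
    v,u=np.nonzero(m); z=f["range_z"][v,u]
    R=cv2.Rodrigues(np.array(f["rvec"]))[0]; t=np.array(f["tvec"]).ravel()
    c=np.stack([(u-f["cx"])/f["fx"]*z,(v-f["cy"])/f["fy"]*z,z],1)
    return ((c-t)@R)[z>0]
E
python3 - <<'E'
from h import *
for n in("top","side"):
    f=dict(np.load(n+".npz")); hsv=cv2.cvtColor(f["color"],cv2.COLOR_RGB2HSV)
    box=np.zeros(hsv.shape[:2],bool)
    box[140:260,170:330]=1
    m=cv2.inRange(hsv,(40,60,90),(80,255,255)).astype(bool)&box
    P=pts(f,m); print(n,m.sum(),P[:,2].mean(),np.percentile(P[:,2],[5,50,95]))
    if n=="top":
        g=cv2.inRange(hsv,(40,60,30),(90,255,255)).astype(bool)&box
        n_,l,s,c=cv2.connectedComponentsWithStats(m.astype(np.uint8)); print(s[1:],)
        for k in range(1,n_):
            if s[k,4]>50: print(k,ray(f,c[k],93).round(1))
    else: g=m
    # lid outline by depth points
    P=pts(f,g); P=P[(P[:,2]>70)&(P[:,2]<110)]
    r=cv2.minAreaRect(P[:,:2].astype(np.float32)); print("rect",r)
    if n=="top":
        # outline by pixel ray onto 86 plane
        v,u=np.nonzero(g); Q=np.array([ray(f,(a,b),88)[:2] for a,b in zip(u,v)],np.float32); print("ray rect",cv2.minAreaRect(Q))
E
```

```text
top 2242 91.70141556400081 [88.39956985 92.04683622 95.42044065]
[[223 153  33  23 330]
 [260 159  27  42 425]
 [190 169  35  23 340]
 [216 193   1   1   1]
 [184 195  28  43 457]
 [234 202   1   1   1]
 [248 204  34  24 344]
 [238 211   1   1   1]
 [215 220  35  24 343]]
1 [635.3  67.1  93. ]
2 [599.7 -10.7  93. ]
3 [599.4 141.4  93. ]
5 [516.3 162.   93. ]
7 [517.   10.8  93. ]
9 [481.7  83.9  93. ]
rect ((558.502197265625, 76.1292724609375), (154.173095703125, 215.20654296875), 25.754241943359375)
ray rect ((558.6470947265625, 76.4697036743164), (154.67945861816406, 215.7660369873047), 25.70319366455078)
side 2150 91.92756119194482 [90.40350248 92.40678744 93.59387996]
rect ((558.3308715820312, 74.95121765136719), (157.19967651367188, 217.75143432617188), 25.38611602783203)
```

Request:
servo_tool(
  plan=[
    [[-30,-17,0,0,0,0.05,0],[-64,-36,5,0,0,0.1,0],[-98,-55,10,0,0,0.15,0],[-132,-74,15,0,0,0.2,0],[-166,-93,20,0,0,0.26,0],[-200,-112,25,0,0,0.32,0],[-234,-131,30,0,0,0.38,0],[-268,-150,35,0,0,0.44,0],[-302,-169,40,0,0,0.5,0],[-336,-188,45,0,0,0.55,0],[-370,-207,50,0,0,0.6,0],[-404,-226,55,0,0,0.64,0],[-438,-245,60,0,0,0.672,0],[-458,-257,60,0,0,0.672,0],[-470,-264,60,0,0,0.672,0],[-470,-264,60,0,0,0.672,0],[-470,-264,60,0,0,0.672,0],[-470,-264,60,0,0,0.672,0]],
  ],
  squeeze=10,
)

```text
time_s: 1.9
ee_pos: [557.7, 77.4, 154.0]
ee_rot: [-180.0, -0.0, 115.9]
force: [-0.5, 0.1, 1.3]
gripper_width: 0.6
```

Request:
servo_tool(
  plan=[
    [[15,25,15,0,0,0,0],[30,50,30,0,0,0,0],[39,66,45,0,0,0,0],[39,66,54,0,0,0,0],[39,66,58,0,0,0,0],[39,66,60,0,0,0,0],[39,66,62,0,0,0,0],[39,66,64,0,0,0,0],[39,66,66,0,0,0,0],[39,66,68,0,0,0,0],[39,66,69,0,0,0,0],[39,66,69,0,0,0,0],[39,66,69,0,0,0,0]],
  ],
)

```text
time_s: 3.2
ee_pos: [601.0, 139.6, 86.3]
ee_rot: [179.9, 0.0, 115.8]
force: [-2.1, -0.8, 6.0]
gripper_width: 0.6
```

```bash
python3 - <<'E'
from workcell import *
import cv2
f=grab_frame("side"); cv2.imwrite("pics/s1.png",cv2.resize(f["color"][130:280,150:400,::-1],(750,450)))
print(state()["ee_pos"],state()["force"])
E
```

```text
[600.99945993 139.6357688   86.28635691] [-1.63519377 -0.66772371  7.10297079]
```

View pics/s1.png

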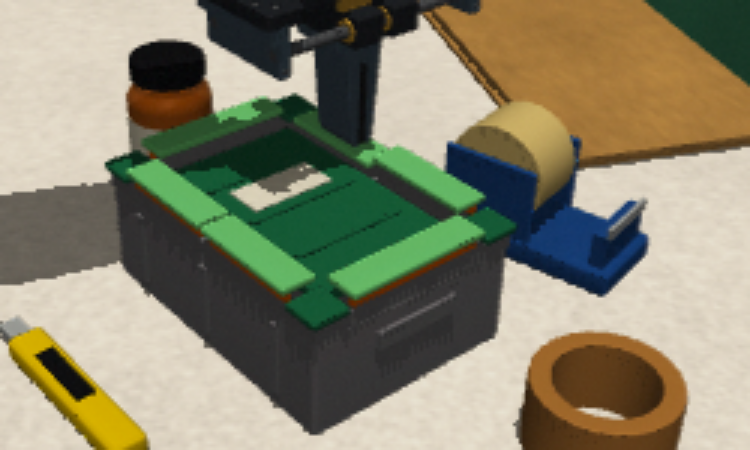

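The picture shows section 5, under the fingers at about (360,150), now lower than its neighbour; the other visible sections are still proud with orange bands. I'll move on to section 4.

Request:
servo_tool(
  plan=[
    [[0,0,-10,0,0,0,0],[0,0,-25,0,0,0,0],[-30,0,-25,0,0,0,0],[-60,0,-25,0,0,0,0],[-82,0,-22,0,0,0,0],[-82,0,-14,0,0,0,0],[-82,0,-10,0,0,0,0],[-82,0,-8,0,0,0,0],[-82,0,-6,0,0,0,0],[-82,0,-4,0,0,0,0],[-82,0,-2,0,0,0,0],[-82,0,0,0,0,0,0],[-82,0,0,0,0,0,0],[-82,0,0,0,0,0,0]],
  ],
)

```text
time_s: 4.65
ee_pos: [636.3, 67.3, 86.3]
ee_rot: [180.0, -0.0, 115.8]
force: [-2.9, -0.4, 7.6]
gripper_width: 0.5
```

Next is section 3, at a shift of (-55, -66) from here.

Request:
servo_tool(
  plan=[
    [[0,0,-10,0,0,0,0],[0,0,-25,0,0,0,0],[-22,-26,-25,0,0,0,0],[-44,-52,-25,0,0,0,0],[-55,-66,-22,0,0,0,0],[-55,-66,-14,0,0,0,0],[-55,-66,-10,0,0,0,0],[-55,-66,-8,0,0,0,0],[-55,-66,-6,0,0,0,0],[-55,-66,-4,0,0,0,0],[-55,-66,-2,0,0,0,0],[-55,-66,0,0,0,0,0],[-55,-66,0,0,0,0,0],[-55,-66,0,0,0,0,0]],
  ],
)

```text
time_s: 6.05
ee_pos: [601.7, -10.8, 86.3]
ee_rot: [179.9, -0.0, 115.8]
force: [-3.7, 0.2, 9.8]
gripper_width: 0.4
```

Request:
servo_tool(
  plan=[
    [[0,0,-10,0,0,0,0],[0,0,-25,0,0,0,0],[22,-26,-25,0,0,0,0],[44,-52,-25,0,0,0,0],[55,-66,-22,0,0,0,0],[55,-66,-14,0,0,0,0],[55,-66,-10,0,0,0,0],[55,-66,-8,0,0,0,0],[55,-66,-6,0,0,0,0],[55,-66,-4,0,0,0,0],[55,-66,-2,0,0,0,0],[55,-66,0,0,0,0,0],[55,-66,0,0,0,0,0],[55,-66,0,0,0,0,0]],
  ],
)

```text
time_s: 7.45
ee_pos: [519.0, 8.7, 86.2]
ee_rot: [179.9, 0.0, 115.8]
force: [-2.4, -0.2, 11.2]
gripper_width: 0.4
```

Request:
servo_tool(
  plan=[
    [[0,0,-10,0,0,0,0],[0,0,-25,0,0,0,0],[30,0,-25,0,0,0,0],[60,0,-25,0,0,0,0],[82,0,-22,0,0,0,0],[82,0,-14,0,0,0,0],[82,0,-10,0,0,0,0],[82,0,-8,0,0,0,0],[82,0,-6,0,0,0,0],[82,0,-4,0,0,0,0],[82,0,-2,0,0,0,0],[82,0,0,0,0,0,0],[82,0,0,0,0,0,0],[82,0,0,0,0,0,0]],
  ],
)

```text
time_s: 8.85
ee_pos: [482.8, 81.9, 86.2]
ee_rot: [179.9, 0.1, 115.7]
force: [-2.7, -1.4, 10.9]
gripper_width: 0.2
```

Request:
servo_tool(
  plan=[
    [[0,0,-10,0,0,0,0],[0,0,-25,0,0,0,0],[22,26,-25,0,0,0,0],[44,52,-25,0,0,0,0],[55,66,-22,0,0,0,0],[55,66,-14,0,0,0,0],[55,66,-10,0,0,0,0],[55,66,-8,0,0,0,0],[55,66,-6,0,0,0,0],[55,66,-4,0,0,0,0],[55,66,-2,0,0,0,0],[55,66,0,0,0,0,0],[55,66,0,0,0,0,0],[55,66,0,0,0,0,0]],
  ],
)

```text
time_s: 10.25
ee_pos: [516.9, 159.8, 86.2]
ee_rot: [-179.9, 0.0, 115.8]
force: [-3.7, -2.1, 12.5]
gripper_width: 0.1
```

Request:
servo_tool(
  plan=[
    [[0,0,-10,0,0,0,0],[0,0,-40,0,0,0,0],[0,0,-80,0,0,0,0],[0,0,-120,0,0,0,0],[40,-20,-120,0,0,0,0],[80,-40,-120,0,0,0,0],[120,-60,-120,0,0,0,0],[160,-80,-120,0,0,0,0],[200,-100,-120,0,0,0,0],[240,-120,-120,0,0,0,0],[240,-120,-120,0,0,0,0],[240,-120,-120,0,0,0,0],[240,-120,-120,0,0,0,0]],
  ],
)

```text
time_s: 11.55
ee_pos: [305.9, 324.1, 204.9]
ee_rot: [180.0, 0.0, 115.7]
force: [0.6, -0.1, -0.3]
gripper_width: 0.4
```

```bash
python3 - <<'E'
from workcell import *
from h import *
s=state();print(s["ee_pos"],s["force"])
for n in("side","top"):
    f=grab_frame(n); y,x=(slice(130,290),slice(140,390)) if n=="side" else (slice(90,290),slice(120,370))
    cv2.imwrite(f"pics/{n}9.png",cv2.resize(f["color"][y,x,::-1],None,fx=3,fy=3,interpolation=cv2.INTER_CUBIC)[:600])
    hsv=cv2.cvtColor(f["color"],cv2.COLOR_RGB2HSV)
    b=np.zeros(hsv.shape[:2],bool); b[140:260,170:330]=1
    m=(cv2.inRange(hsv,(40,60,90),(80,255,255)).astype(bool)&b)
    P=pts(f,m); l=(P[:,:2]-[558.4,75.9]); a=np.radians(25.8)
    q=np.stack([l@[np.cos(a),np.sin(a)],l@[-np.sin(a),np.cos(a)]],1)
    for k,c in enumerate([(-66,41),(-66,-41),(0,-96),(66,-41),(66,41),(0,96)],1):
        w=np.hypot(*(q-c).T)<25; print(n,k,w.sum(),np.median(P[w,2]).round(1),q[w].mean(0).round(1))
    g=(cv2.inRange(hsv,(40,60,30),(90,255,255)).astype(bool)&b); P=pts(f,g);P=P[(P[:,2]>70)&(P[:,2]<110)];print(cv2.minAreaRect(P[:,:2].astype(np.float32)))
E
```

```text
[305.89705229 324.13378373 204.88471055] [ 0.59857883 -0.07758788 -0.34527746]
side 1 191 85.6 [-67.6  40.3]
side 2 237 85.6 [-67.4 -41.6]
side 3 248 85.4 [ -0.3 -97.9]
side 4 179 85.4 [ 64.2 -40.9]
side 5 143 85.4 [64.1 40.6]
side 6 152 85.4 [-0.2 93.3]
((558.3145751953125, 74.8916015625), (156.87527465820312, 218.16397094726562), 25.724031448364258)
top 1 210 84.8 [-65.3  40.5]
top 2 207 84.9 [-65.8 -41.3]
top 3 205 85.1 [ -0.1 -95.7]
top 4 203 84.8 [ 65.4 -41. ]
top 5 206 84.9 [65.5 41. ]
top 6 216 84.8 [-0.1 96. ]
((558.4653930664062, 76.3897705078125), (154.0079345703125, 215.04495239257812), 26.072830200195312)
```

View pics/side9.png

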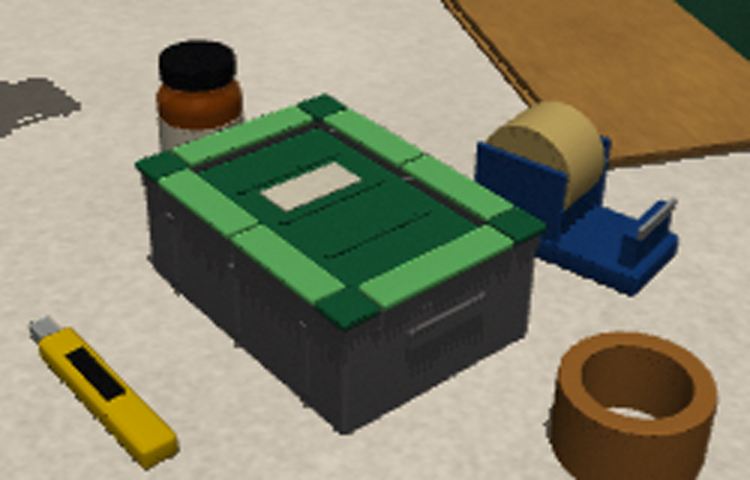

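View pics/top9.png

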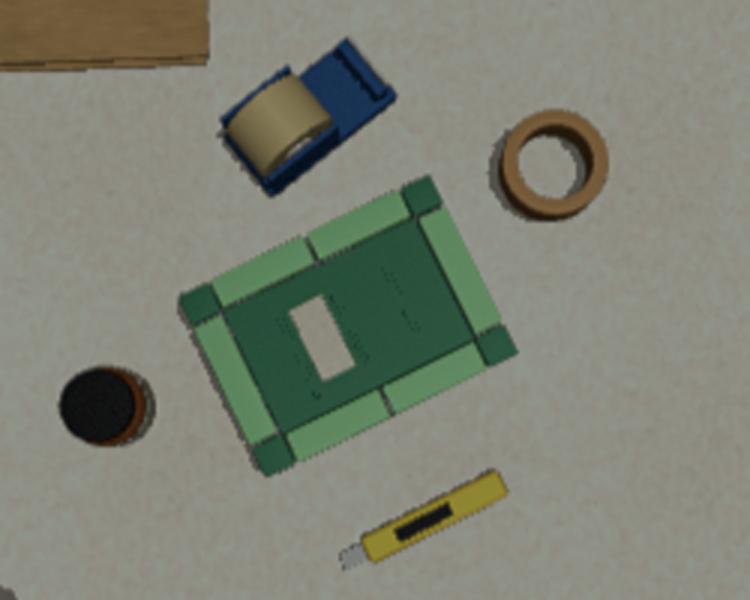

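All six sections are flush with the corners and no orange band shows. The lid outline is at about (180–515, 178–475) in the top crop, and the box and bystanders haven't moved. The hand is clear.

```bash
python3 -c "
from workcell import *
print(job_done())"
```

```text
the job is handed in; nothing more can be done
None
```

All six rim sections are pressed shut, the hand is clear, and the job is handed in. I pressed them one at a time with the closed fingertips, in the order 5, 4, 3, 2, 1, 6, down to about 86 mm, and finished about 11.6 s into the 51 s allowed.

- **Sections:** before pressing, the rim tops measured about 92 mm. Afterwards all six read 84.8–85.6 mm in both cameras, which is flush within calibration, and no orange band shows on the sides the cameras see.
- **Box:** each camera puts the box centre within 0.3 mm of where it was, with no tilt visible.
- **Bystanders:** I compared these by eye in the pictures only; none appeared to have moved.
- **Forces:** the wrist force read at the end of each press was at most about 13 N. With the hand clear it was near zero.

No check failed, and the two cameras agreed to within about 1.5 mm.

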